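Ring up a pair of hoops on the stall's till

ROBOT

A 6-joint arm with a two-finger parallel gripper is mounted at the origin on a cart in front of the work surface, level with it; the furniture and walls round the work are solid. World frame = base frame: x ahead of the robot, y to its left, z up, the work surface at z = 0. Lengths are in m, angles in degrees, forces in N, time in s.
With the tool pointing down it reaches from about 0.4 to 0.825 m from the base axis. Payload 7 kg.
Tool frame: the origin (TCP) lies between the finger pads; the fingertips stand 25 mm ahead of it and the grasp point (between the pads) lies 6 mm ahead of it; z points along the fingers, y is the line along which they close (so a half turn about z gives the same grasp; the last joint's range is limited). The gripper opens to 88 mm and grips with 3 to 60 N. Pads are 19 mm wide; open, the fingers measure 130 mm over their backs; the gripper's body (78 mm by 193 mm) begins 47 mm behind the grasp point.
Start: joints at [-47.263, 20.546, 0.682, 0, -70.136, -16.507], TCP at [0.298, -0.605, 0.252] pointing down, gripper open.
Joint ranges: [-176.03, 176.03], [-82.01, 121.73], [-58.28, 71.71], [-173.87, 95.51], [-174.79, -0.11], [-173.66, 173.66]. Speed limits (degrees/s): [136.94, 136.94, 172.46, 180, 180, 180].

INTERFACE

Orientations are given as [roll, pitch, yaw] about the fixed x, y, z axes, in that order (R = Rz(yaw) Ry(pitch) Rx(roll)).
In Python, from plant import ctrl gives the robot as it stands.
- The arm moves only by the tool drive_effector, called after ">>>" in YAML: its name, and indented under it one key for each argument. Schema: {"type":"object","properties":{"plan":{"type":"array","items":{"type":"array","items":{"type":"array","items":{"type":"number"},"minItems":5,"maxItems":5},"minItems":1,"maxItems":8},"minItems":1,"maxItems":1},"only":{"type":"string"},"quiet":{"type":"boolean"},"lines":{"type":"string"}},"required":["plan"],"additionalProperties":false}. plan is a list that holds a single list of rows (three levels of brackets), with 1 to 8 rows, each of 5 numbers: dx, dy, dz in normalised numbers (1 is 0.75 m), then a turn about the tool's z in parts of the range, where 1.0 means 120 degrees, then the finger opening in m; each row is the pose to reach, as a shift and turn from the pose commanded when the call began, along the tool's axes at that moment; what a row does not reach only later rows make up. A row lasts 1/8 s, in which the tool goes at most 0.0625 m and 10.7 degrees, less where a joint would pass 70% of its speed; a pose out of reach is approached as far as the arm can. The fingers move at their own pace and stop on an object; the grip force is fixed at half the most. Time passes only in rows, so rows that do not move let the fingers close. The tool returns the time, the measured TCP pose, the force, the opening and the grip force at its end. only (a regular expression) keeps the lines of the reply that match it, lines (a string "A,B") keeps lines A to B, and quiet returns only ok. Shift and turn numbers lie between -1 and 1, and a call with a number outside is refused. Input that does not fit is refused with a message, and nothing moves.
- ctrl.get_obs(): the state, without advancing time (a new reading comes with each control period).
- ctrl.snapshot(name): name is "side" or "top" or "wrist"; returns a dict with "frame" (384x512x3 uint8, red, green, blue), "z_map" (384x512 float32, m along the optical axis (not along the pixel's ray), 0 where there is no reading), "fovy" (degrees; the focal length in pixels is half the picture's height over the tangent of half this angle, whatever the lens; pixels are square), "cx", "cy" (the principal point, pixels), "R" (3x3) and "t" (3): a world point X has camera coordinates R X + t; the wrist camera has in their place "T_tool_cam" (4x4, takes a point from camera to tool coordinates, whose origin is the TCP and whose axes are the flange's). Camera axes: x right, y down, z forward; pixel columns grow to the right and rows downward; lengths in m; the calibration is good to about 2 mm. A picture is of the moment at which its call begins: read the wrist's pose just before it.
- ctrl.close_job(): hands the job in; it is judged then, once.
The state is a dict: "clock": time; "joint_pos": joint angles; "qvel": joint speeds; "tau": joint torques, N m; "tool_pos": TCP position; "orientation": TCP orientation; "force": force on the tool from outside, world axes, zero at the start; "moment": the same for the moment, N m; "opening": finger opening in m; "gripper_force": force on a finger pad.
Only numpy, scipy, OpenCV 4.12 (cv2) and the standard library are available. Lean on these libraries where they do the work, as an engineer would, in place of code of your own. Each camera call takes 0.05 s, during which the arm holds its last target. There are 200 camera calls.

TASK

Ring up a cash sale of one pair of hoop earrings on the till, touching it with nothing but the fingertips. The cash drawer was left standing open and the till takes no entry like that, so first push it shut until its catch holds it by itself, then press the item key with the ring on it all the way down and let it come up, and last press the long bar key in the front row all the way down so that the drawer springs open for the money. Press no other key and no item key while the drawer is open, pick nothing up and leave the other things on the table where they are, and finish with every key released and the drawer left open.

Things in the scene. Friction and masses are not known exactly. Their poses are not given: they have to be found in the camera images.
- till: compact grey cash till, fixed, 270 mm wide (y), 105 mm high. Origin on the table under its case; +x to its back, away from the operator, +y to its left, z up. In its frame: flat key deck 72 mm up from x = -86 to +30 mm, key tops 86 mm up; display hood x = +30 to +66 mm, 105 mm high; drawer front at x = -100 mm when shut. Small number keys (y = 73 to 123 mm) do not move, not used
- drawer (a joint): cash drawer in the till's foot: 0 = shut, held by its catch; positive = open towards the till's -x, in m, stop at 0.045. Starts open 28 to 42 mm and stays where left. Pushing in meets 1.5 N, below 0.025 a kick spring and the catch, 10 N at most; it runs on to a stop at -0.004. Pushed past -0.001 it is caught and settles at 0. Freed by the bar key, it is kicked out beyond 0.025
- drawer_front (a point): centre of the drawer's outer front face; moves with the drawer. The face is flat, upright, 266 mm wide and 58 mm high (10 to 68 mm above the table), and looks to the till's -x
- key_hoop (a joint): item key with a ring on it (circle outline 18 mm across): 0 = up, grows going down, in m, stop at 0.005; spring 1.5 N at first, 4 N at the stop. One of four like keys, each 30 x 31 mm on top, in the back row (till frame: x = -2 mm, y = 35, -13, -61, -109 mm); which of the four places it has changes
- key_hoop_top (a point): centre of the top of the ring key
- key_total (a joint): long bar key with one long line on it, 30 x 110 mm on top, front row at the right (centre x = -52, y = -69.5 mm in the till's frame): 0 = up, grows going down, in m, stop at 0.006; 1.5 N at first, up to about 5 N until it pushes the catch off the shut drawer at about 0.004, then lighter down to the stop
- key_total_top (a point): centre of the top of the bar key
- key_heart (a joint): item key with a heart outline, back row, not to be pressed; 0 = up, stop at 0.005
- key_stud (a joint): item key with two round dots, back row, not to be pressed; 0 = up, stop at 0.005
- key_drop (a joint): item key with a short line ending in a dot, back row, not to be pressed; 0 = up, stop at 0.005
- key_cancel (a joint): square cancel key with a diagonal cross, 30 x 31 mm, front row (x = -52, y = +35 mm in the till's frame), not to be pressed; 0 = up, stop at 0.005
- card_reader: black card reader, 115 x 66 x 22 mm, loose, right of the till; origin under its centre
- rubber_stamp: wooden rubber stamp, 32 x 48 x 67 mm, loose, left of the till; origin under its centre
- ink_pad: flat ink pad tin, 57 x 87 x 17 mm, loose, left of the till and nearer the robot; origin under its centre
- marker_black: marker pen, 136 mm long, 15 mm thick, loose, lying across in front of the left-hand end of the drawer; origin under its centre
- scissors: small scissors, 145 mm long, 8 mm thick, loose, right of the till; origin under their centre
- tape_roll_0: paper tape roll, 52 mm across, 15 mm high, loose, in front of the right-hand end of the drawer; origin under its centre
- card_big: earring card on an easel back, 26 x 70 x 80 mm, loose, standing on its own far to the right; origin under its centre

How it is judged (in metres and radians):
On the way, in this order (a step that is already met when the one before it is completed fails the run):
1. the drawer is shut and stays shut with nothing touching the till (value of joint drawer below 0.003 m and contact force between each of the arm, the fingers and till below 0.2 N), for 0.3 s.
2. the ring key is down (3.5 mm or more of 5) with the drawer shut (value of joint key_hoop above 0.0035 m and value of joint drawer below 0.003 m), for 0.04 s.
3. the ring key is up again (value of joint key_hoop below 0.001 m and value of joint drawer below 0.003 m), for 0.04 s.
4. the bar key is down far enough to trip the catch (3 mm or more of 6) (value of joint key_total above 0.003 m), for 0.02 s.
At the end, for the whole second after the job is handed in: the drawer has sprung open (20 mm or more) and is at rest, all keys are up (within 1 mm), and no other thing has moved more than 30 mm (value of joint drawer between 0.02 and 0.05 m and velocity of joint drawer between -0.01 and 0.01 m/s and value of joint each of key_hoop, key_heart, key_stud, key_drop, key_cancel, key_total below 0.001 m and not (distance of card_reader from where it was at the start of the episode above 0.03 m) and not (distance of rubber_stamp from where it was at the start of the episode above 0.03 m) and not (distance of ink_pad from where it was at the start of the episode above 0.03 m) and not (distance of marker_black from where it was at the start of the episode above 0.03 m) and not (distance of scissors from where it was at the start of the episode above 0.03 m) and not (distance of tape_roll_0 from where it was at the start of the episode above 0.03 m) and not (distance of card_big from where it was at the start of the episode above 0.03 m)); the robot touches nothing.
It fails at once if a wrong key (heart, dots, drop or cancel) is pressed down more than 2.5 mm (value of joint any of key_heart, key_stud, key_drop, key_cancel above 0.0025 m).
It fails at once if the ring key is pressed while the drawer stands open (value of joint key_hoop above 0.0025 m and value of joint drawer above 0.01 m).
It fails at once if another thing on the table is lifted or shoved more than 30 mm (distance of any of card_reader, rubber_stamp, ink_pad, marker_black, scissors, tape_roll_0, card_big from where it was at the start of the episode above 0.03 m).
It fails at once if something other than the fingers (the gripper's body or the arm) presses on the till with over 3 N (contact force between the arm and till above 3 N).
It also fails if it takes over 48 s, if anything falls off the work surface, if the arm or the gripper's body presses on something with over 40 N, if the wrist force passes 120 N, or if a joint passes its speed limit or range.

## Working session

There is one attempt and no reset: what is moved stays moved. The work goes in short steps, Python scripts to look and compute and a tool call to move; the robot and the scene stay as the last step left them, time stands still between calls to the robot, and variables do not carry over. Pictures are saved under pics/ and viewed, at most 10 in all, crops included, and the job is handed in when it is done.

```bash
ls; mkdir -p pics
```

Run:
```python
from plant import ctrl
import cv2,numpy as np
o=ctrl.get_obs();print({k:np.round(o[k],3) for k in('clock','tool_pos','orientation','force','opening')})
for n in('side','top'):
    s=ctrl.snapshot(n);np.savez('pics/%s.npz'%n,**s);cv2.imwrite('pics/%s0.png'%n,s['frame'][:,:,::-1]);print(n,s['fovy'],s['R'],s['t'])
```

```text
pics
plant.py
{'clock': np.float64(0.0), 'tool_pos': array([ 0.298, -0.605,  0.251]), 'orientation': array([ 1.79907e+02, -8.00000e-03, -1.53774e+02]), 'force': array([0.431, 0.699, 0.609]), 'opening': np.float64(0.088)}
side 46.936655596070494 [[ 0.88888549 -0.45808812 -0.00615347]
 [-0.28950614 -0.55125359 -0.78249963]
 [ 0.35506167  0.69733403 -0.62262064]] [-0.5261335   0.18131935  1.25589391]
top 45.34122784276066 [[ 0.01529052 -0.99979296 -0.01342488]
 [-0.99319388 -0.01363639 -0.11567176]
 [ 0.11546475  0.01510219 -0.99319677]] [-0.06805051  0.55295319  1.3337442 ]
```

View pics/top0.png

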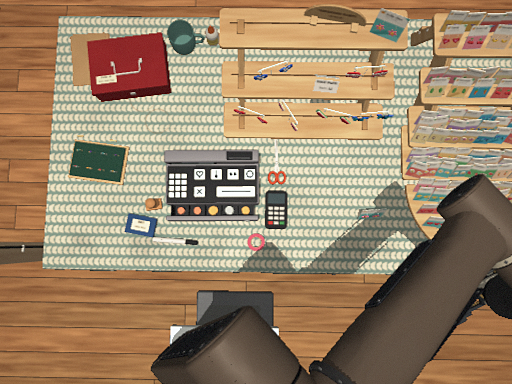

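View pics/side0.png

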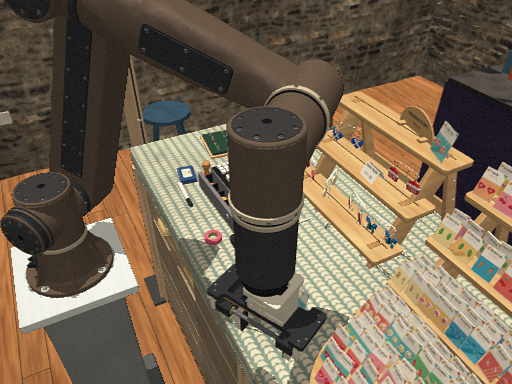

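The top view shows the till around (165–260, 150–220) with the drawer open in front. The back row runs heart (200,173), drop (216,173), dots (233,173) and ring (250,173). The bar is at (236,191), the pen at (175,240) and the tape roll at (256,241). The side view is mostly blocked by the arm. I'll zoom in and work out positions from depth.

Create h.py:
```python
import numpy as np,cv2
def cloud(s,R=None,t=None):
    R=s['R'] if R is None else R; t=s['t'] if t is None else t
    h,w=s['z_map'].shape; f=h/2/np.tan(np.radians(float(s['fovy']))/2)
    v,u=np.mgrid[:h,:w]; z=s['z_map']
    c=np.stack([(u-s['cx'])/f*z,(v-s['cy'])/f*z,z],-1)
    return (c-t)@R      # R^T(c-t)
```

Run:
```python
from h import *
s=np.load('pics/top.npz');P=cloud(s);g=s['frame']
cv2.imwrite('pics/top_crop.png',cv2.resize(g[140:260,110:300,::-1],None,fx=4,fy=4,interpolation=cv2.INTER_CUBIC))
np.set_printoptions(precision=3,suppress=True)
for n,(u,v) in dict(heart=(200,173),drop=(216,173),stud=(233,173),ring=(250,174),bar=(236,191),cancel=(199,191),tapeL=(256,241),pen=(190,241),table=(220,240),reader=(276,215)).items(): print(n,P[v,u])
# hood top, key tops
reg=np.zeros(P.shape[:2],bool);reg[145:225,160:265]=1
for lo,hi,n in((.096,.115,'hood'),(.080,.092,'keys'),(.066,.078,'deck'),(.05,.072,'low')):
    m=reg&(P[...,2]>lo)&(P[...,2]<hi)
    if m.sum()>10:
        r=cv2.minAreaRect(P[m][:,:2].astype(np.float32)*1000);print(n,m.sum(),r,cv2.boxPoints(r).tolist(),np.median(P[m][:,2]))
for u in(180,210,240): print([tuple(np.round(P[v,u][[0,2]],3)) for v in range(195,230,2)])
```

```text
heart [0.593 0.075 0.091]
drop [0.594 0.029 0.09 ]
stud [ 0.596 -0.019  0.084]
ring [ 0.594 -0.068  0.082]
bar [ 0.544 -0.029  0.085]
cancel [0.542 0.076 0.088]
tapeL [ 0.403 -0.088 -0.002]
pen [0.4   0.108 0.014]
table [ 0.404  0.02  -0.002]
reader [ 0.481 -0.147  0.02 ]
hood 1189 ((641.2203979492188, 43.531890869140625), (37.65299987792969, 268.295166015625), 1.579222321510315) [[618.7040405273438, 177.10968017578125], [626.0980834960938, -91.08358764648438], [663.7367553710938, -90.0458984375], [656.3427124023438, 178.14736938476562]] 0.10500369896499603
keys 1234 ((572.0543212890625, 39.628509521484375), (109.6269302368164, 262.3645935058594), 0.8161264061927795) [[515.3778686523438, 170.01675415039062], [519.1149291992188, -92.32122039794922], [628.7307739257812, -90.75973510742188], [624.9937133789062, 171.5782470703125]] 0.08542679041142463
deck 2686 ((544.703857421875, 41.81434631347656), (162.85098266601562, 267.9670104980469), 0.8859555125236511) [[461.2164306640625, 174.52281188964844], [465.3597412109375, -93.41215515136719], [628.1912841796875, -90.89411926269531], [624.
[... 1796 characters left out ...]
, np.float64(0.091)), (np.float64(0.528), np.float64(0.074)), (np.float64(0.522), np.float64(0.072)), (np.float64(0.516), np.float64(0.072)), (np.float64(0.511), np.float64(0.064)), (np.float64(0.509), np.float64(0.017)), (np.float64(0.503), np.float64(0.021)), (np.float64(0.498), np.float64(0.014)), (np.float64(0.492), np.float64(0.013)), (np.float64(0.486), np.float64(0.013)), (np.float64(0.477), np.float64(0.062)), (np.float64(0.47), np.float64(0.071)), (np.float64(0.465), np.float64(0.067)), (np.float64(0.462), np.float64(0.002)), (np.float64(0.456), np.float64(-0.004)), (np.float64(0.45), np.float64(0.002)), (np.float64(0.444), np.float64(0.005)), (np.float64(0.438), np.float64(0.003))]
```

View pics/top_crop.png

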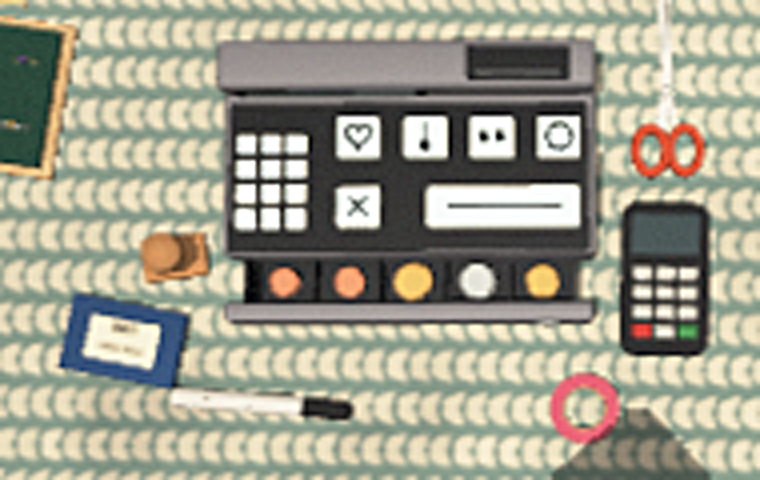

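The ring key is the rightmost in the back row, at crop (559,136). I put it at about (0.593,-0.067), the bar at (0.543,-0.028), and the drawer front at x≈0.458 and y≈0.042. The till's yaw is about 1°. I'll move to in front of the drawer with the fingers closed.

The manual's scale: shifts go in shares of 0.75 m and turns go in shares of 120 degrees. Converting my numbers, 0.522 m / 0.75 = 0.696, -0.404 m / 0.75 = -0.5387, 25.2 degrees / 120 = 0.21.

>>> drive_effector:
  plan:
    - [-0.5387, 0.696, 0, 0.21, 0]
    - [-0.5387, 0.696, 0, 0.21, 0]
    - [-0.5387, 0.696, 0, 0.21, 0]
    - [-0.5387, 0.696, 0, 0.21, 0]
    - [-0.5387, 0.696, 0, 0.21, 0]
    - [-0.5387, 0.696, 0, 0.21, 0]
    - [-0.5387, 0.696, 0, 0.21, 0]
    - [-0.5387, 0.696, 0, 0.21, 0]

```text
refused: plan: the value is too long (schema: maxItems 1). Nothing was moved.
```

I used the wrong layout. The manual says a list holding one list of rows, three levels of brackets; once more.

>>> drive_effector:
  plan:
    - [[-0.5387, 0.696, 0, 0.21, 0], [-0.5387, 0.696, 0, 0.21, 0], [-0.5387, 0.696, 0, 0.21, 0], [-0.5387, 0.696, 0, 0.21, 0], [-0.5387, 0.696, 0, 0.21, 0], [-0.5387, 0.696, 0, 0.21, 0], [-0.5387, 0.696, 0, 0.21, 0], [-0.5387, 0.696, 0, 0.21, 0]]

```text
clock: 1.1
tool_pos: [0.3975, -0.1155, 0.2517]
orientation: [180.0, 0.0, -179.0]
force: [1.9, -0.9, 0.4]
opening: 0.0131
gripper_force: 0.0
```

>>> drive_effector:
  plan:
    - [[0, 0, 0, 0, 0]]

```text
clock: 1.23
tool_pos: [0.3985, -0.1136, 0.2518]
orientation: [180.0, 0.1, -178.6]
force: [0.4, -0.3, -0.5]
opening: 0.0037
gripper_force: 0.0
```

In the tool's units: 0.156 m / 0.75 = 0.208, -0.029 m / 0.75 = -0.0387.

>>> drive_effector:
  plan:
    - [[-0.0387, 0.208, 0, 0, 0], [-0.0387, 0.208, 0, 0, 0], [-0.0387, 0.208, 0, 0, 0], [-0.0387, 0.208, 0, 0, 0]]

```text
clock: 1.72
tool_pos: [0.4242, 0.0402, 0.2513]
orientation: [-180.0, -0.0, -178.9]
force: [-0.8, -0.5, 0.3]
opening: 0.0006
gripper_force: 0.0
```

Run:
```python
from plant import ctrl
from h import *
from scipy.spatial.transform import Rotation as Ro
np.set_printoptions(precision=4,suppress=True)
for n in('wrist','side','top'):
    o=ctrl.get_obs();s=ctrl.snapshot(n)
    if n=='wrist':
        T=np.eye(4);T[:3,:3]=Ro.from_euler('xyz',o['orientation'],degrees=True).as_matrix();T[:3,3]=o['tool_pos']
        M=np.linalg.inv(T@s['T_tool_cam']);P=cloud(s,M[:3,:3],M[:3,3]);print(o['tool_pos'],o['force'])
        cv2.imwrite('pics/wrist1.png',s['frame'][:,:,::-1])
    else: P=cloud(s)
    x,y,z=P[...,0],P[...,1],P[...,2]
    box=(x>.42)&(x<.68)&(y>-.12)&(y<.2)&(s['z_map']>0)
    for lo,hi,nm in((.098,.112,'hood'),(.083,.089,'keys'),(.060,.077,'deck+front')):
        m=box&(z>lo)&(z<hi)
        if m.sum()>30: r=cv2.minAreaRect(P[m][:,:2].astype(np.float32)*1000);print(n,nm,m.sum(),np.round(cv2.boxPoints(r),1).tolist(),np.median(z[m]))
    m=box&(z>.055)&(z<.078)&(abs(y-.042)<.1)&(x<.49);print(n,'front x',np.percentile(x[m],[1,5,50,95]) if m.any() else None)
    for nm,(kx,ky) in dict(ring=(.593,-.067),bar=(.543,-.028)).items():
        m=(abs(x-kx)<.03)&(abs(y-ky)<(.024 if nm=='ring' else .065))&(z>.079)&(z<.093)&(s['frame'].min(-1)>150)
        if m.sum()>10: print(n,nm,m.sum(),(P[m].min(0)+P[m].max(0))/2,P[m].mean(0))
```

```text
[0.4242 0.0402 0.2513] [-0.8276 -0.546   0.2666]
wrist keys 66 [[576.9000244140625, 33.400001525878906], [585.2999877929688, 33.29999923706055], [585.4000244140625, 43.5], [577.0999755859375, 43.599998474121094]] 0.08519095476798305
wrist deck+front 3408 [[457.5, 171.5], [462.5, -92.9000015258789], [598.5999755859375, -90.30000305175781], [593.5999755859375, 174.10000610351562]] 0.06736515979635516
wrist front x [0.4589 0.4595 0.4647 0.4727]
side hood 571 [[616.0999755859375, 174.8000030517578], [621.2000122070312, -93.80000305175781], [659.0, -93.0], [653.9000244140625, 175.5]] 0.10625500650462046
side keys 564 [[512.0999755859375, 161.5], [530.5999755859375, -102.69999694824219], [658.2999877929688, -93.80000305175781], [639.7999877929688, 170.39999389648438]] 0.08634307892231938
side deck+front 1460 [[455.29998779296875, 171.39999389648438], [460.0, -99.5999984741211], [660.9000244140625, -96.0999984741211], [656.2000122070312, 174.89999389648438]] 0.07228195663472331
side front x [0.4577 0.4584 0.4632 0.4718]
side ring 37 [ 0.592  -0.0692  0.0873] [ 0.591  -0.0703  0.0874]
side bar 136 [ 0.5423 -0.0312  0.0879] [ 0.5438 -0.0393  0.0874]
top hood 1158 [[619.0, 177.0], [626.4000244140625, -91.0999984741211], [663.5999755859375, -90.0999984741211], [656.2000122070312, 178.0]] 0.10504409154435507
top keys 807 [[525.5, 166.3000030517578], [530.0, -92.5], [628.5, -90.80000305175781], [624.0999755859375, 168.0]] 0.08570967128361333
top deck+front 2187 [[460.1000061035156, 175.10000610351562], [465.5, -94.19999694824219], [628.4000244140625, -90.9000015258789], [623.0, 178.39999389648438]] 0.0721213847011144
top front x [0.4649 0.466  0.4729 0.4763]
top ring 83 [ 0.5945 -0.0653  0.0859] [ 0.5948 -0.0667  0.086 ]
top bar 360 [ 0.5441 -0.0275  0.0857] [ 0.5442 -0.0288  0.0858]
```

View pics/wrist1.png

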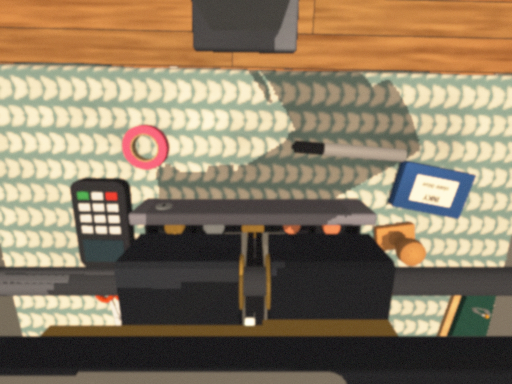

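The top, side and wrist views agree: ring ≈ (0.593,-0.068), bar ≈ (0.5435,-0.029), tops at z≈0.086, drawer face at x≈0.459. In the wrist view the fingers (250,290) are clear of the pen (350,150) and the tape roll (145,147). Next I descend and push.

In the tool's units: 0.184 m / 0.75 = 0.2453, 0.17 m / 0.75 = 0.2267.

>>> drive_effector:
  plan:
    - [[0, 0, 0.08, 0, 0], [0, 0, 0.16, 0, 0], [0, 0, 0.2267, 0, 0], [0, 0, 0.2453, 0, 0], [0, 0, 0.2453, 0, 0]]

```text
clock: 2.5
tool_pos: [0.4231, 0.0375, 0.0666]
orientation: [-179.9, -0.2, -179.1]
force: [-0.8, 0.4, 1.1]
opening: 0.0003
gripper_force: 0.0
```

>>> drive_effector:
  plan:
    - [[-0.0133, 0, 0, 0, 0], [-0.0267, 0, 0, 0, 0], [-0.036, 0, 0, 0, 0], [-0.0453, 0, 0, 0, 0], [-0.0533, 0, 0, 0, 0], [-0.06, 0, 0, 0, 0], [-0.0667, 0, 0, 0, 0], [-0.0667, 0, 0, 0, 0]]

```text
clock: 3.5
tool_pos: [0.4733, 0.0397, 0.0673]
orientation: [-180.0, -0.1, -179.0]
force: [-4.8, 0.6, 1.6]
opening: 0.0007
gripper_force: 2.1
```

In the tool's units: -0.011 m / 0.75 = -0.0147, -0.009 m / 0.75 = -0.012.

>>> drive_effector:
  plan:
    - [[-0.004, 0, 0, 0, 0], [-0.008, 0, 0, 0, 0], [-0.012, 0, 0, 0, 0], [-0.0147, 0, 0, 0, 0], [-0.0147, 0, 0, 0, 0]]

```text
clock: 4.12
tool_pos: [0.4836, 0.0398, 0.0672]
orientation: [-180.0, -0.1, -179.0]
force: [-6.3, 0.4, 4.2]
opening: 0.0007
gripper_force: 3.5
```

>>> drive_effector:
  plan:
    - [[-0.002, 0, 0, 0, 0], [-0.004, 0, 0, 0, 0], [-0.004, 0, 0, 0, 0]]

```text
clock: 4.5
tool_pos: [0.486, 0.0398, 0.0671]
orientation: [-180.0, -0.2, -179.0]
force: [-9.4, 2.9, 6.7]
opening: 0.0004
gripper_force: 4.8
```

In the tool's units: -0.0025 m / 0.75 = -0.0033, -0.0015 m / 0.75 = -0.002.

>>> drive_effector:
  plan:
    - [[-0.002, 0, 0, 0, 0], [-0.0033, 0, 0, 0, 0], [-0.0033, 0, 0, 0, 0]]

```text
clock: 4.88
tool_pos: [0.4861, 0.0394, 0.0667]
orientation: [-179.9, -0.4, -179.0]
force: [-18.1, 6.0, 12.3]
opening: 0.0003
gripper_force: 9.1
```

>>> drive_effector:
  plan:
    - [[-0.002, 0, 0, 0, 0], [-0.0033, 0, 0, 0, 0], [-0.0033, 0, 0, 0, 0]]

```text
clock: 5.25
tool_pos: [0.4862, 0.039, 0.0663]
orientation: [-179.9, -0.7, -179.1]
force: [-27.6, 9.0, 19.0]
opening: 0.0
gripper_force: 13.7
```

The drawer is at its stop, since x no longer moves and the force has risen. I'll back off and check.

In the tool's units: -0.12 m / 0.75 = -0.16, -0.08 m / 0.75 = -0.1067.

>>> drive_effector:
  plan:
    - [[0.0133, 0, 0, 0, 0], [0.0333, 0, 0, 0, 0], [0.0667, 0, 0, 0, 0], [0.0667, 0, -0.0533, 0, 0], [0.0667, 0, -0.1067, 0, 0], [0.0667, 0, -0.16, 0, 0], [0.0667, 0, -0.16, 0, 0]]

```text
clock: 6.12
tool_pos: [0.4451, 0.0405, 0.191]
orientation: [179.8, 0.4, -178.9]
force: [-0.2, -0.6, 0.6]
opening: 0.0007
gripper_force: 0.0
```

Run:
```python
from plant import ctrl
from h import *
s=ctrl.snapshot('top');P=cloud(s);x,y,z=P[...,0],P[...,1],P[...,2]
m=(abs(y-.042)<.12)&(z>.055)&(z<.078)&(x>.44)&(x<.52);print(np.percentile(x[m],[1,5,50]))
s=ctrl.snapshot('side');P=cloud(s);x,y,z=P[...,0],P[...,1],P[...,2]
m=(abs(y-.042)<.12)&(z>.055)&(z<.078)&(x>.44)&(x<.52);print(np.percentile(x[m],[1,5,50]))
cv2.imwrite('pics/side2.png',cv2.resize(s['frame'][100:300,100:350,::-1],None,fx=3,fy=3))
```

```text
[0.4957898  0.49686566 0.51058379]
[0.49065356 0.49210382 0.50472871]
```

View pics/side2.png

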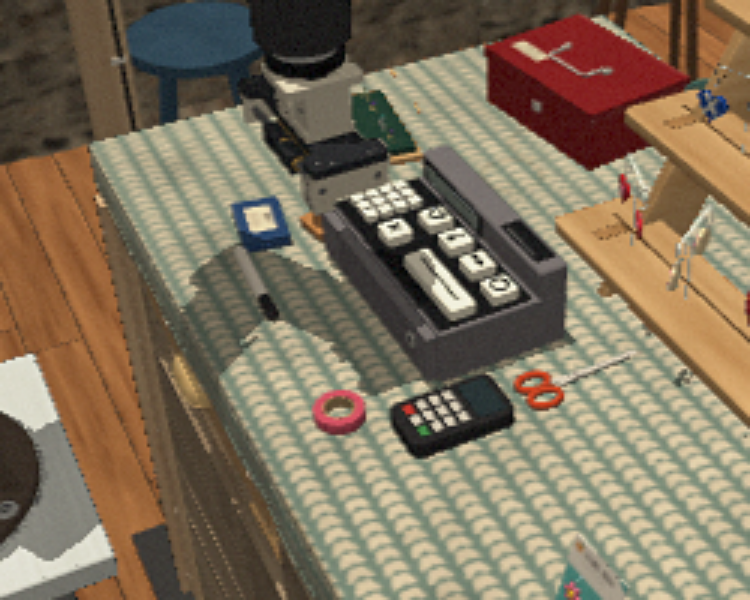

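The side view shows the drawer flush with the case at about (400,340), and the other things look in place. Next I go above the ring key, at (500,287) in this crop.

In the tool's units: -0.146 m / 0.75 = -0.1947, -0.111 m / 0.75 = -0.148.

>>> drive_effector:
  plan:
    - [[-0.1947, -0.148, 0, 0, 0], [-0.1947, -0.148, 0, 0, 0], [-0.1947, -0.148, 0, 0, 0], [-0.1947, -0.148, 0.0533, 0, 0], [-0.1947, -0.148, 0.08, 0, 0], [-0.1947, -0.148, 0.08, 0, 0], [-0.1947, -0.148, 0.08, 0, 0]]

```text
clock: 7.1
tool_pos: [0.5911, -0.0688, 0.1277]
orientation: [-180.0, 0.0, -178.9]
force: [0.5, -0.0, -0.0]
opening: 0.0006
gripper_force: 0.0
```

Run:
```python
from plant import ctrl
from h import *
s=ctrl.snapshot('side')
cv2.imwrite('pics/side3.png',cv2.resize(s['frame'][120:230,190:310,::-1],None,fx=5,fy=5,interpolation=cv2.INTER_CUBIC))
```

```text
(no output)
```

View pics/side3.png

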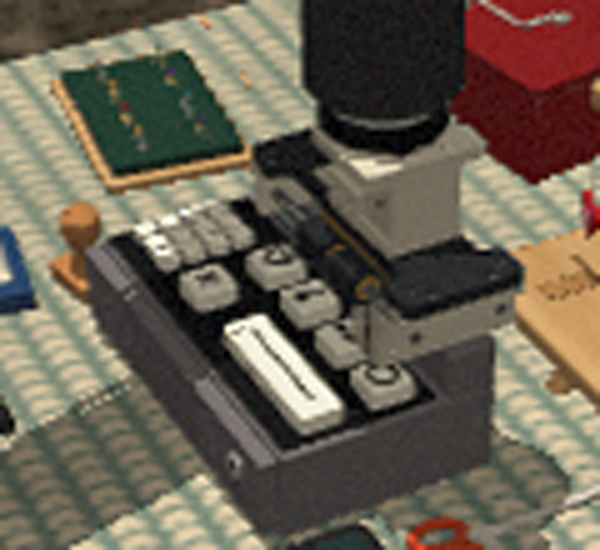

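Run:
```python
from h import *
s=np.load('pics/side.npz');f=192/np.tan(np.radians(float(s['fovy']))/2)
for n,p in dict(tip=(.591,-.069,.1027),tipR=(.5815,-.09,.1027),ring=(.593,-.068,.086),bodyR=(.552,-.165,.169),bodyRb=(.63,-.165,.169),bodyL=(.552,.027,.169)).items():
    c=s['R']@np.array(p)+s['t'];u=np.array([s['cx']+f*c[0]/c[2],s['cy']+f*c[1]/c[2]]);print(n,((u-[190,120])*5).round())
```

```text
tip [378. 355.]
tipR [381. 378.]
ring [380. 375.]
bodyR [399. 372.]
bodyRb [519. 333.]
bodyL [249. 204.]
```

The projected tip (378,355) and ring key (380,375) match the picture, so the tip is over the ring key. I'll press it.

In the tool's units: 0.0215 m / 0.75 = 0.0287, 0.02 m / 0.75 = 0.0267.

>>> drive_effector:
  plan:
    - [[-0.0013, 0, 0.0133, 0, 0], [-0.0013, 0, 0.02, 0, 0], [-0.0013, 0, 0.024, 0, 0], [-0.0013, 0, 0.0267, 0, 0], [-0.0013, 0, 0.0287, 0, 0], [-0.0013, 0, 0.0287, 0, 0]]

```text
clock: 7.9
tool_pos: [0.5917, -0.0688, 0.1063]
orientation: [180.0, -0.0, -179.0]
force: [-2.4, 1.6, 4.4]
opening: 0.0008
gripper_force: 2.2
```

In the tool's units: 0.002 m / 0.75 = 0.0027, 0.001 m / 0.75 = 0.0013.

>>> drive_effector:
  plan:
    - [[0, 0, 0.0013, 0, 0], [0, 0, 0.0027, 0, 0], [0, 0, 0.0027, 0, 0]]

```text
clock: 8.28
tool_pos: [0.5918, -0.0688, 0.106]
orientation: [-180.0, 0.0, -178.9]
force: [-8.1, 3.9, 19.1]
opening: 0.0005
gripper_force: 9.3
```

>>> drive_effector:
  plan:
    - [[0, 0, 0.0013, 0, 0], [0, 0, 0.0027, 0, 0], [0, 0, 0.0027, 0, 0]]

```text
clock: 8.65
tool_pos: [0.5919, -0.0688, 0.1058]
orientation: [-180.0, 0.1, -178.9]
force: [-14.2, 6.7, 32.9]
opening: 0.0002
gripper_force: 16.2
```

It bottomed out: 33 N with no further travel. I'll lift and move over the bar.

In the tool's units: 0.048 m / 0.75 = 0.064, 0.041 m / 0.75 = 0.0547.

>>> drive_effector:
  plan:
    - [[0, 0, -0.0267, 0, 0], [0, 0, -0.0467, 0, 0], [0, 0, -0.0467, 0, 0], [0.064, 0.0547, -0.0467, 0, 0], [0.064, 0.0547, -0.0467, 0, 0], [0.064, 0.0547, -0.0267, 0, 0], [0.064, 0.0547, -0.0267, 0, 0], [0.064, 0.0547, -0.0267, 0, 0]]

```text
clock: 9.65
tool_pos: [0.5435, -0.0293, 0.1214]
orientation: [-180.0, -0.1, -179.0]
force: [0.5, 0.5, 0.9]
opening: 0.0005
gripper_force: 0.0
```

In the tool's units: 0.02 m / 0.75 = 0.0267, 0.018 m / 0.75 = 0.024.

>>> drive_effector:
  plan:
    - [[0, 0, 0.0107, 0, 0], [0, 0, 0.016, 0, 0], [0, 0, 0.0187, 0, 0], [0, 0, 0.0213, 0, 0], [0, 0, 0.024, 0, 0], [0, 0, 0.0267, 0, 0], [0, 0, 0.0267, 0, 0]]

```text
clock: 10.52
tool_pos: [0.5434, -0.0289, 0.1046]
orientation: [-180.0, 0.1, -178.9]
force: [-9.4, 1.4, 26.8]
opening: 0.0006
gripper_force: 13.0
```

In the tool's units: -0.12 m / 0.75 = -0.16, 0.1 m / 0.75 = 0.1333.

>>> drive_effector:
  plan:
    - [[0, 0, -0.04, 0, 0], [0, 0, -0.1067, 0, 0], [0, 0, -0.16, 0, 0], [0, 0, -0.16, 0, 0], [0.0667, 0, -0.16, 0, 0], [0.1333, 0, -0.16, 0, 0], [0.1333, 0, -0.16, 0, 0], [0.1333, 0, -0.16, 0, 0]]

```text
clock: 11.52
tool_pos: [0.4432, -0.0304, 0.2219]
orientation: [180.0, 0.0, -179.0]
force: [0.9, 0.4, 0.1]
opening: 0.0004
gripper_force: 0.0
```

Run:
```python
from plant import ctrl
from h import *
for n in('top','side'):
    s=ctrl.snapshot(n);P=cloud(s);x,y,z=P[...,0],P[...,1],P[...,2]
    m=(abs(y-.042)<.12)&(z>.055)&(z<.078)&(x>.43)&(x<.52);print(np.percentile(x[m],[1,5,50]))
cv2.imwrite('pics/side4.png',cv2.resize(s['frame'][100:300,100:350,::-1],None,fx=3,fy=3))
```

```text
[0.50758871 0.50803255 0.51415673]
[0.45431786 0.45568621 0.49758752]
```

View pics/side4.png

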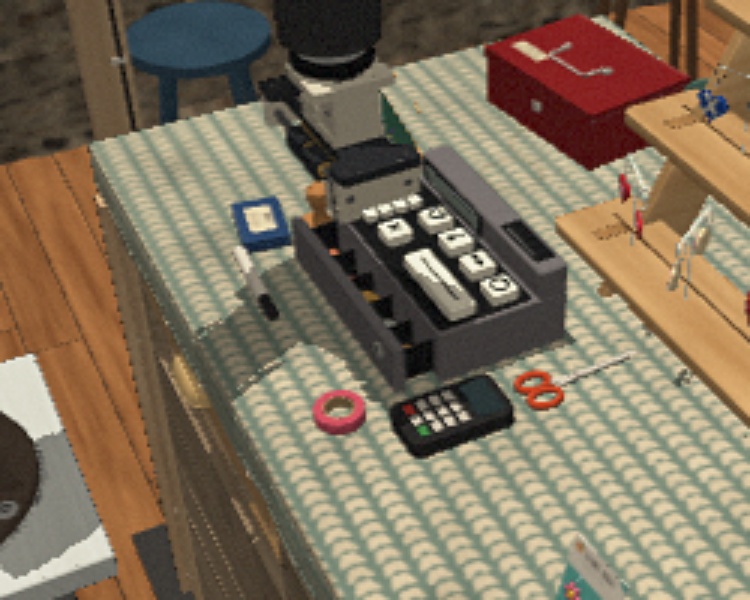

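The drawer has sprung open, with its front at (345,310) and about 37 mm out. The keys are up, nothing else has moved, and the arm is clear, so I'm handing in.

>>> drive_effector:
  plan:
    - [[0, 0, 0, 0, 0], [0, 0, 0, 0, 0]]

```text
clock: 11.88
tool_pos: [0.4435, -0.0306, 0.2217]
orientation: [-180.0, -0.0, -179.0]
force: [0.9, 0.6, -0.4]
opening: 0.0004
gripper_force: 0.0
```

```bash
python3 -c "
from plant import ctrl
print(ctrl.close_job())"
```

```text
the job is handed in; nothing more can be done
None
```

I rang up the sale and handed it in at about 12 s: drawer pushed shut and caught, ring key pressed and released, bar key pressed, and the drawer left sprung open with the keys up and nothing else visibly moved (no verdict was returned).

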